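# Clamp a guitar bridge blank with a click-stop screw

### The job

Slide the dark rosewood bridge blank flat along the jig's channel, under the arch, until its end rests against the steel end stop, without ramming it. Then tighten the black click-stop cap clockwise until its ratchet clicks once or twice and no more, so that the blank is clamped, and let go. Leave the other things on the bench as they are.

Things in the scene. Friction and masses are not known exactly. Their poses are not given: they have to be found in the camera images.
- jig: Clamping jig fixed to the bench (pose varies). Origin: on the bench, on the channel's centre line; x along the channel from the open mouth to the end stop, y across, z up. Plywood base, x -38 to 100, y -65 to 65; its top is the channel floor, z 16. Aluminium arch at x 18 to 52, y -46 to 46, top z 76, carries the screw at x 35, y 0. With the blank home, the blank's origin is at x -5, y 0, z 16.
- channel_mouth (a point): Point on the channel floor's centre line where the parallel rails begin (jig x -20, z 16); axes as the jig's. Two wooden rails 8 mm high (tops at z 24), 39 mm apart, run from here to the end stop; towards -x they flare to about 54 at jig x -38. The channel is open above except under the arch. With the blank home its tail overhangs the base, out to jig x -80.
- end_stop: Steel stop block, 16 x 60 x 18, fixed across the channel's far end. Origin: middle of the lower edge of the face that the blank's end must meet (jig x 70, z 16). Ramming the blank into it with more than 30 N is not allowed.
- blank: Loose bridge blank, plain dark rosewood bar 150 x 36 x 12, 40 to 85 g, lying flat on the bench to the left of the jig. Origin: centre of its underside; x along its length, z up. Both ends are alike, either may go in first.
- cap_grip (a point): Black click-stop cap on the arch, like a fuel cap: ribbed disc 56 across (z 78 to 98 above the bench) with an upright grip bar across it, 44 long, 14 thick, up to z 127. The point is in the bar on the screw's axis, z 117; x along the bar, y across it (pinch there), z up; turns with the cap. Clockwise from above tightens: first 2.1 to 3.4 rad at about 0.2 N m until the screw stops, so regrasp.
- cap (a joint): How far the cap has slipped clockwise on its screw, rad: near 0 while both turn together; once the screw stops, the cap's moment climbs to roughly 0.4 N m and drops as it snaps over, every 45 degrees: 0.785 after one click, 1.57 after two; the third comes at about 1.96 and is too many. The ratchet holds as much anticlockwise, so turning back loosens the screw.
- foot: Round steel pressure foot, 26 across, 8 thick, hanging under the arch. Origin: centre of its underside, 33 to 39 above the bench at the start (the blank's top is at 28 when home). The screw lowers it 4 mm per rad; it is sprung, about 4 N/mm, and with the screw at its stop presses on the blank with about 12 N.
- glue_bottle: Bystander: white plastic glue bottle, 60 mm across, 170 mm tall, standing (mm). Origin: on its underside. Leave it alone.
- mug: Bystander: white ceramic mug, 76 mm across, 90 mm tall (mm). Origin: on its underside. Leave it alone.
- fret_hammer: Bystander: small hammer lying flat, 220 mm long (mm). Origin: on its underside. Leave it alone.
- wrench: Bystander: small steel wrench lying flat, 130 mm long (mm). Origin: on its underside. Leave it alone.
- sanding_block: Bystander: cork sanding block 100 x 55 x 35 (mm). Origin: on its underside. Leave it alone.
- spruce_offcut: Bystander: pale spruce stick 110 x 22 x 16, not the blank (mm). Origin: on its underside. Leave it alone.
- f_clamp: Bystander: steel bar clamp with a handle, lying flat, 220 mm long (mm). Origin: on its underside. Leave it alone.
Not all that is in view belongs to the job. What is shaped like the jig but turquoise is not meant. There is more than one size of the blank; the one meant has the size given above.

How it is judged (in metres and radians):
On the way, in this order (a step that is already met when the one before it is completed fails the run):
1. the blank lies flat in the channel with its end against the stop (x of blank in the frame of jig between -0.0085 and -0.002 m and y of blank in the frame of jig between -0.004 and 0.004 m and z of blank in the frame of jig between 0.0135 and 0.0185 m and angle between the x axis of blank and the x axis of jig, either way round below 0.06 rad and angle between blank's own z axis and vertical below 0.06 rad), for 0.2 s.
2. the cap has clicked and the foot presses on the blank (contact force between foot and blank above 8 N and value of joint cap between 0.6 and 1.95 rad), for 0.2 s.
At the end, for the whole second after the job is handed in: The blank lies flat on the channel floor (height within 2.5 mm), in line with it (0.06 rad, 4 mm sideways), its end within 3 mm of the end stop; the foot presses on it with more than 8 N; the cap has clicked once or twice (slipped 0.6 to 1.95 rad) and all is at rest, released (all of step 1 and all of step 2 and linear speed of blank below 0.01 m/s and velocity of joint cap below 0.2 rad/s); the robot touches nothing.
It fails at once if the ratchet is forced past a third click (value of joint cap above 2.1 rad).
It fails at once if the blank is rammed against the end stop with more than 30 N (contact force between blank and end_stop above 30 N).
It fails at once if a bystander is moved more than 30 mm (distance of any of glue_bottle, mug, fret_hammer, wrench, sanding_block, spruce_offcut, f_clamp from where it was at the start of the episode above 0.03 m).
It also fails if it takes over 72 s, if anything falls off the work surface, if the arm or the gripper's body presses on something with over 40 N, if the wrist force passes 120 N, or if a joint passes its speed limit or range.

### The arm

A 6-joint arm with a two-finger parallel gripper is mounted at the origin on the work surface. World frame = base frame: x ahead of the robot, y to its left, z up, the work surface at z = 0. Lengths are in mm, angles in rad, forces in N, time in s.
With the tool pointing down it reaches from about 325 to 775 mm from the base axis. Payload 9.3 kg.
Tool frame: the origin (TCP) lies midway between the tips of the shut fingers; the grasp point (between the pads) lies 19 mm behind it; z points along the fingers, y is the line along which they close (so a half turn about z gives the same grasp; the last joint's range is limited). The gripper opens to 85 mm and grips with 20 to 120 N. Pads are 22 mm wide; open, the fingers measure 114 mm over their backs; the gripper's body (76 mm by 85 mm) begins 54 mm behind the grasp point. The pads swing forward as they close: fully open they stand 13 mm farther back than shut.
Start: joints at [1.055, 0.259, 0.021, 1.334, 0, 1.418], TCP at [195.192, 514.195, 231.279] pointing down, gripper open.
Joint ranges: [-3.04, 3.04], [-0.91, 1.82], [-1.04, 1.36], [-1.92, 1.95], [-1.52, 1.45], [-3.14, 3.14]. Speed limits (rad/s): [2.22, 2.22, 2.79, 3.14, 3.14, 3.14].

### API

Orientations are given as a unit quaternion [w, x, y, z].
In Python, from cell import bot, viewer, job_done gives the robot as it stands.
- The arm moves only by the tool send_rows, never from a script. Its argument "moves" is text: rows parted by semicolons, each of 7 numbers parted by spaces: the turn, a rotation vector about the tool's x, y, z in degrees, then the shift along the tool's x, y, z in mm, then the closure in counts, from 0 (fully open) to 255 (shut). In form: ax ay az tx ty tz grip; .... A call has 1 to 5 rows; each row shifts and turns the commanded pose from where the row before left it, along the tool's axes as they then stand; what a row does not reach is not made up. A row lasts 1/12 s, in which the tool goes at most 41.7 mm and 7.16 degrees, less where a joint would pass 70% of its speed; a pose out of reach is approached as far as the arm can. A call with a gripper value outside its range is refused whole. The fingers move at their own pace and stop on an object; "force" is the grip in N (left out, the last holds). Time passes only in rows, so rows that do not move let the fingers close. It gives the time, the measured TCP pose, the force, the opening and the grip force at its end, in the units of the state.
- bot.observe(): the state, without advancing time (a new reading comes with each control period).
- viewer.snapshot(name): name is "side" or "top" or "wrist"; returns the picture (480x640x3 uint8, red, green, blue); there is no depth.
- viewer.calibration(name): a dict with "fov_y" (degrees; the focal length in pixels is half the picture's height over the tangent of half this angle, whatever the lens; pixels are square), "cx", "cy" (the principal point, pixels), "dist" ([k1, k2, p1, p2, k3] as OpenCV has them; the pictures are not rectified), "rvec" (rotation vector, rad) and "tvec" (3), from world to camera coordinates, as OpenCV has them. Camera axes: x right, y down, z forward; pixel columns grow to the right and rows downward; lengths in mm; the calibration is good to about 2 mm. A picture is of the moment at which its call begins: read the wrist's pose just before it. calibration takes no time and is no camera call; for the wrist camera it gives the pose at the moment of the call.
- job_done(): hands the job in; it is judged then, once.
The state is a dict: "clock": time; "joint_positions": joint angles; "qvel": joint speeds; "effort": joint torques, N m; "position": TCP position; "tcp_rot": TCP orientation; "wrist_force": force on the tool from outside, world axes, zero at the start; "torque": the same for the moment, N m; "finger_gap": finger opening in mm; "grasp_force": force on a finger pad.
Only numpy, scipy, OpenCV 4.12 (cv2) and the standard library are available. Lean on these libraries where they do the work, as an engineer would, in place of code of your own. Each camera call takes 0.05 s, during which the arm holds its last target. There are 200 camera calls.

## Working session

There is one attempt and no reset: what is moved stays moved. The work goes in short steps, Python scripts to look and compute and a tool call to move; the robot and the scene stay as the last step left them, time stands still between calls to the robot, and variables do not carry over. Pictures are saved under pics/ and viewed, at most 10 in all, crops included, and the job is handed in when it is done.

Besides the shell and the picture viewer there is one more tool, called after "Emit:" in YAML: its name, and indented under it one key for each argument. send_rows: Moves the arm, as the interface text tells. Its arguments: {"type":"object","properties":{"moves":{"type":"string"},"force":{"type":"number"}},"required":["moves"]}

```bash
mkdir -p pics; ls; python3 - <<'E'
from cell import bot, viewer
import cv2
print(bot.observe())
for n in ("top","side"):
    im=viewer.snapshot(n); cv2.imwrite(f"pics/{n}0.png",im[:,:,::-1]); print(n,viewer.calibration(n))
E
```

```text
pics
{'clock': 0.0, 'joint_positions': array([ 1.05537695e+00,  2.59214188e-01,  2.07999228e-02,  1.33369856e+00,
       -2.83310885e-05,  1.41817093e+00]), 'qvel': array([ 0.00173997, -0.00048589,  0.00019658,  0.00068548, -0.00021758,
        0.00157896]), 'effort': array([-9.37191289e-04, -5.55646563e+01,  3.44527924e+01,  1.37149991e-02,
       -2.06604391e-04,  1.27109485e-05]), 'position': array([195.08323353, 513.96017094, 230.66923327]), 'tcp_rot': array([-2.02422253e-04,  1.80403769e-01,  9.83592419e-01, -6.26514681e-04]), 'wrist_force': array([ 0.57625923, -0.93110207,  0.54854045]), 'torque': array([ 0.0179807 ,  0.00914551, -0.06058163]), 'grasp_force': 0.0, 'finger_gap': 85.56653261966144}
top {'fov_y': 55.52276465430594, 'cx': 315.6090138882004, 'cy': 246.17167341580748, 'dist': array([-0.00147255,  0.        ,  0.        ,  0.        ,  0.        ]), 'rvec': array([ 2.24669997, -1.9618022 ,  0.20381011]), 'tvec': array([-50.01983047, 583.05499088, 988.84863385])}
side {'fov_y': 42.76170396190066, 'cx': 324.96221015311806, 'cy': 250.5670570783342, 'dist': array([0.02406472, 0.        , 0.        , 0.        , 0.        ]), 'rvec': array([ 2.14247948, -0.76097196,  0.36099958]), 'tvec': array([-423.60677955,  322.09086038, 1302.26103065])}
```

View pics/top0.png

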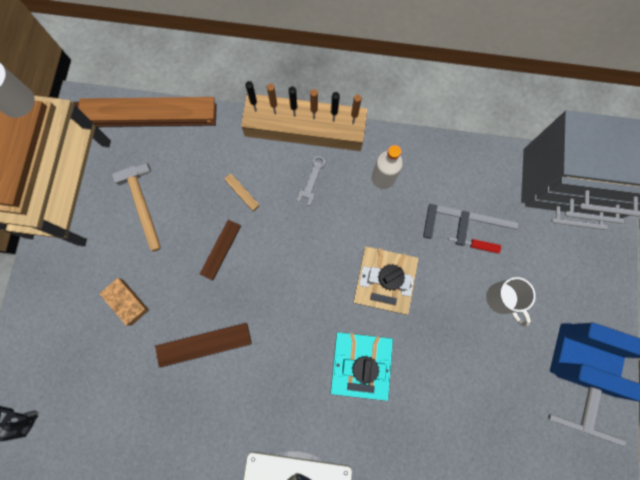

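View pics/side0.png

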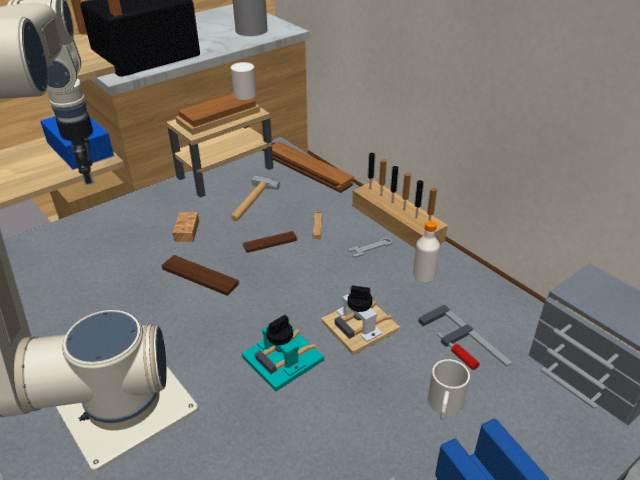

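```bash
cat > h.py <<'E'
import numpy as np, cv2
from cell import bot, viewer
from scipy.spatial.transform import Rotation as R
def K(c):
    f=240/np.tan(np.radians(c['fov_y'])/2); return np.array([[f,0,c['cx']],[0,f,c['cy']],[0,0,1]])
def toplane(c,px,z):
    px=np.array(px,float).reshape(-1,1,2)
    u=cv2.undistortPoints(px,K(c),np.array(c['dist']))[:,0]
    M=cv2.Rodrigues(np.array(c['rvec']))[0]; o=-M.T@np.array(c['tvec'])
    d=np.c_[u,np.ones(len(u))]@M
    return (o+d*((z-o[2])/d[:,2])[:,None])
def proj(c,P):
    return cv2.projectPoints(np.array(P,float).reshape(-1,3),np.array(c['rvec']),np.array(c['tvec']),K(c),np.array(c['dist']))[0][:,0]
E
python3 - <<'E'
from h import *
c=viewer.calibration("top"); im=cv2.imread("pics/top0.png")
hsv=cv2.cvtColor(im,cv2.COLOR_BGR2HSV)
print("bottle,hammer etc", toplane(c,[[385,183],[388,163],[247,205],[305,195]],0)[:,:2].round())
print("bottle cap z170",toplane(c,[[394,152]],170)[:,:2].round())
# blank
m=((hsv[...,0]<15)&(hsv[...,1]>90)&(hsv[...,2]<130)).astype(np.uint8)
m2=np.zeros_like(m); m2[210:290,190:250]=m[210:290,190:250]
ct=max(cv2.findContours(m2,0,2)[0],key=cv2.contourArea)
b=cv2.boxPoints(cv2.minAreaRect(toplane(c,ct.reshape(-1,2)+0.,12)[:,:2].astype(np.float32)))
print("blank",cv2.minAreaRect(toplane(c,ct.reshape(-1,2)+0.,12)[:,:2].astype(np.float32)))
m=((hsv[...,0]>8)&(hsv[...,0]<30)&(hsv[...,1]>60)&(hsv[...,2]>120)).astype(np.uint8)
m2=np.zeros_like(m); m2[235:325,345:425]=m[235:325,345:425]
pts=np.argwhere(m2)[:,::-1]
print("jig base",cv2.minAreaRect(toplane(c,pts+0.,16)[:,:2].astype(np.float32)))
cv2.imwrite("pics/crop.png",cv2.resize(im[225:330,335:435],None,fx=5.5,fy=5.5,interpolation=cv2.INTER_CUBIC))
E
```

```text
bottle,hammer etc [[ 781. -120.]
 [ 834. -122.]
 [ 677.  213.]
 [ 722.   74.]]
bottle cap z170 [[ 789. -113.]]
blank ((556.1678466796875, 256.49383544921875), (33.630699157714844, 145.59194946289062), 72.7518310546875)
jig base ((537.361328125, -145.36892700195312), (129.8282470703125, 140.8609619140625), 85.20869445800781)
```

View pics/crop.png

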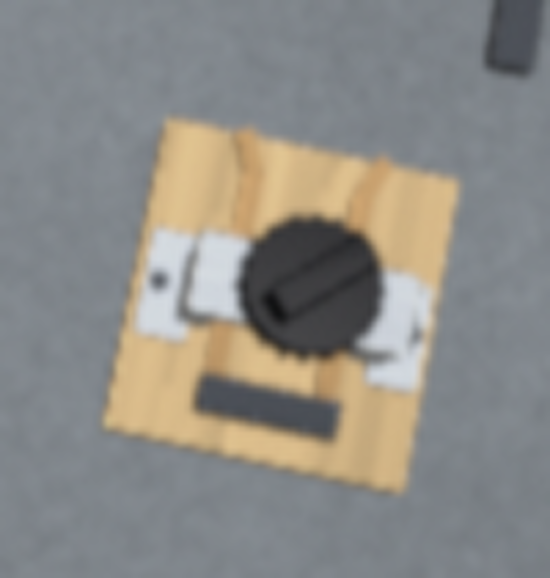

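Emit:
send_rows:
  moves: "0 0 0 -32.5 -7.3 4 0;0 0 0 -32.5 -7.3 4 0;0 0 0 -32.5 -7.3 4 0;0 0 0 -32.5 -7.3 4 0;0 0 0 -32.5 -7.3 4 0"

```text
clock: 0.52
position: [335.1, 421.3, 210.9]
tcp_rot: [-0.0, 0.18, 0.984, -0.0]
wrist_force: [0.9, 1.5, -0.2]
finger_gap: 85.5
grasp_force: 0.0
```

Emit:
send_rows:
  moves: "0 0 0 -32.5 -7.3 4 0;0 0 0 -32.5 -7.3 4 0;0 0 0 -32.5 -7.3 4 0;0 0 0 -32.5 -7.3 4 0;0 0 0 -32.5 -7.3 4 0"

```text
clock: 0.93
position: [474.2, 329.4, 190.8]
tcp_rot: [-0.0, 0.18, 0.984, -0.0]
wrist_force: [0.8, 0.9, 0.3]
finger_gap: 85.5
grasp_force: 0.0
```

Emit:
send_rows:
  moves: "0 0 0 -32.5 -7.3 4 0;0 0 0 -32.5 -7.3 4 0;0 0 0 -32.5 -7.3 4 0;0 0 0 -32.5 -7.3 4 0;0 0 0 -32.5 -7.3 4 0"

```text
clock: 1.35
position: [613.2, 237.6, 170.6]
tcp_rot: [-0.0, 0.18, 0.984, -0.0]
wrist_force: [0.6, 0.4, -0.5]
finger_gap: 85.3
grasp_force: 0.0
```

```bash
cat >> h.py <<'E'
def togo(target,yaw):
    "tool-frame shift to target [x,y,z], tool-z turn (deg) to tool-x heading yaw"
    s=bot.observe(); r=R.from_quat(np.array(s['tcp_rot'])[[1,2,3,0]]); M=r.as_matrix()
    h=np.degrees(np.arctan2(M[1,0],M[0,0]))
    print('t',round(s['clock'],2),'pos',s['position'].round(1),'head',h.round(2),'zaxis',M[:,2].round(4),
      'shift',(M.T@(np.array(target)-s['position'])).round(1),'turn',round(-((yaw-h+180)%360-180),2),'F',s['wrist_force'].round(1),'gap',round(s['finger_gap'],1))
E
python3 - <<'E'
from h import *
togo([613.4,238.7,150],162.75)
c=viewer.calibration("wrist"); im=viewer.snapshot("wrist"); cv2.imwrite("pics/w1.png",im[:,:,::-1])
print(c)
hsv=cv2.cvtColor(im,cv2.COLOR_RGB2HSV)
m=((hsv[...,0]<15)&(hsv[...,1]>90)&(hsv[...,2]<130)).astype(np.uint8)
for ct in cv2.findContours(m,0,2)[0]:
    if cv2.contourArea(ct)>800: print(cv2.boundingRect(ct),cv2.minAreaRect(toplane(c,ct.reshape(-1,2)+0.,12)[:,:2].astype(np.float32)))
E
```

```text
t 1.35 pos [613.2 237.6 170.6] head 159.2 zaxis [-8.e-04 -1.e-04 -1.e+00] shift [ 0.2  1.1 20.6] turn -3.55 F [ 0.6  0.4 -0.5] gap 85.3
{'fov_y': 61.609553004076986, 'cx': 314.68367719786244, 'cy': 242.41618188806405, 'dist': array([-0.08485863,  0.        ,  0.        ,  0.        ,  0.        ]), 'rvec': array([-2.38133106, -1.64122126, -0.24001889]), 'tvec': array([-438.91442503, -488.47163986,  181.68427898])}
(282, 32, 58, 207) ((556.091552734375, 255.8360595703125), (33.97262954711914, 147.29293823242188), 72.81151580810547)
```

View pics/w1.png

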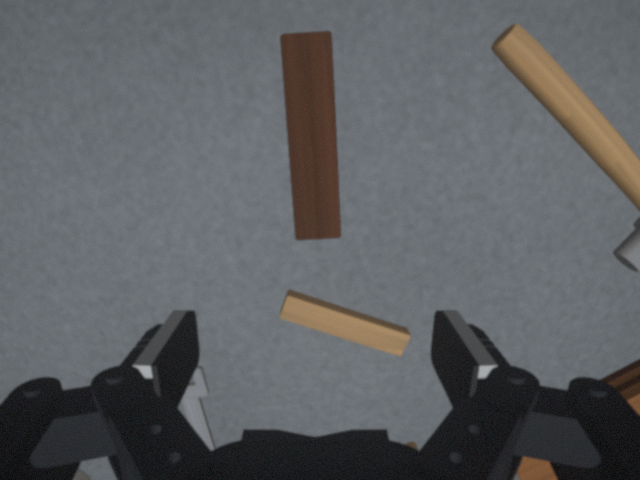

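Emit:
send_rows:
  moves: "0 0 -3.6 0.3 0.4 34 0;0 0 0 0 0 34 0;0 0 0 0 0 34 0;0 0 0 0 0 34 0;0 0 0 0 0 20 0"

```text
clock: 1.82
position: [610.1, 238.7, 11.2]
tcp_rot: [-0.002, 0.15, 0.989, -0.001]
wrist_force: [-0.7, -0.4, -0.5]
finger_gap: 85.2
grasp_force: 0.0
```

Emit:
send_rows:
  moves: "0 0 0 0 0 8 0;0 0 0 0 0 4 0;0 0 0 0 0 0 255;0 0 0 0 0 0 255;0 0 0 0 0 0 255"
  force: 40

```text
clock: 2.23
position: [612.9, 239.6, 5.0]
tcp_rot: [0.001, 0.149, 0.989, 0.001]
wrist_force: [1.1, -0.1, 0.5]
finger_gap: 51.4
grasp_force: 0.0
```

Emit:
send_rows:
  moves: "0 0 0 0 0 0 255;0 0 0 0 0 0 255;0 0 0 0 0 0 255;0 0 0 0 0 0 255"

```text
clock: 2.57
position: [612.7, 239.5, 5.0]
tcp_rot: [0.001, 0.149, 0.989, 0.001]
wrist_force: [-0.1, 0.0, 5.9]
finger_gap: 34.4
grasp_force: 39.8
```

Emit:
send_rows:
  moves: "0 0 0 0 0 -20 255;0 0 0 0 0 -35 255;0 0 0 0 0 -35 255;0 0 0 0 0 -35 255;0 0 0 0 0 -25 255"

```text
clock: 2.98
position: [612.5, 239.5, 157.5]
tcp_rot: [0.002, 0.149, 0.989, 0.001]
wrist_force: [0.5, 0.4, -0.4]
finger_gap: 34.4
grasp_force: 40.2
```

Emit:
send_rows:
  moves: "0 0 0 -16.6 -26.3 -7.5 255;0 0 0 -16.6 -26.3 -7.5 255;0 0 0 -16.6 -26.3 -7.5 255;0 0 0 -16.6 -26.3 -7.5 255;0 0 0 -16.6 -26.3 -7.5 255"

```text
clock: 3.4
position: [652.6, 87.9, 192.2]
tcp_rot: [0.001, 0.149, 0.989, 0.0]
wrist_force: [0.9, 0.4, -0.6]
finger_gap: 34.4
grasp_force: 40.2
```

Emit:
send_rows:
  moves: "0 0 0 -16.6 -26.3 -7.5 255;0 0 0 -16.6 -26.3 -7.5 255;0 0 0 -16.6 -26.3 -7.5 255;0 0 0 -16.6 -26.3 -7.5 255;0 0 0 -16.6 -26.3 -7.5 255"

```text
clock: 3.82
position: [692.9, -62.5, 229.6]
tcp_rot: [0.001, 0.149, 0.989, -0.0]
wrist_force: [1.0, -0.3, -0.2]
finger_gap: 34.7
grasp_force: 40.2
```

Emit:
send_rows:
  moves: "0 0 -6.2 0 0 0 255;0 0 -6.2 0 0 0 255;0 0 0 0 0 0 255;0 0 0 0 0 0 255"

```text
clock: 4.15
position: [692.8, -61.1, 228.8]
tcp_rot: [0.0, 0.043, 0.999, -0.0]
wrist_force: [-0.5, -0.8, -1.3]
finger_gap: 34.4
grasp_force: 40.2
```

```bash
python3 - <<'E'
from h import *
togo([693,-158.5,60],175.2)
c=viewer.calibration("wrist"); im=viewer.snapshot("wrist"); cv2.imwrite("pics/w2.png",im[:,:,::-1])
M=cv2.Rodrigues(c['rvec'])[0]; print("cam",-M.T@c['tvec'],M[2])
E
```

```text
t 4.15 pos [692.8 -61.1 228.8] head 175.02 zaxis [ 6.e-04 -1.e-04 -1.e+00] shift [ -8.6 -97.  168.8] turn -0.18 F [-0.5 -0.8 -1.3] gap 34.4
cam [619.77367701 -56.00344303 372.05317223] [ 0.28689997 -0.02551461 -0.9576207 ]
```

View pics/w2.png

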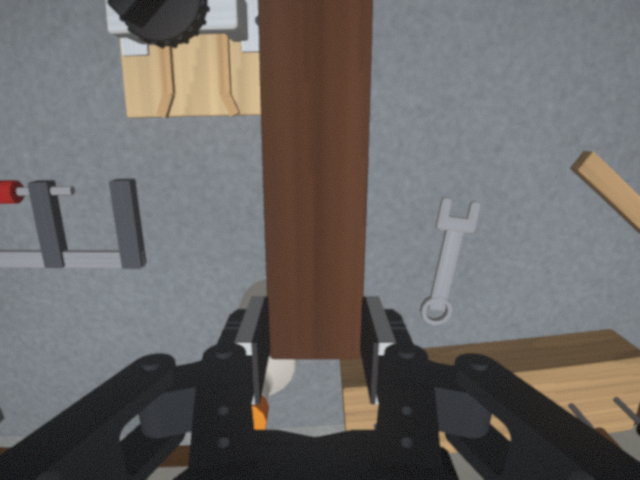

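```bash
python3 - <<'E'
from h import *
im=cv2.imread("pics/w2.png")
cv2.imwrite("pics/w2c.png",cv2.resize(im[30:125,110:270],None,fx=5,fy=5,interpolation=cv2.INTER_CUBIC))
E
```

```text
(no output)
```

View pics/w2c.png

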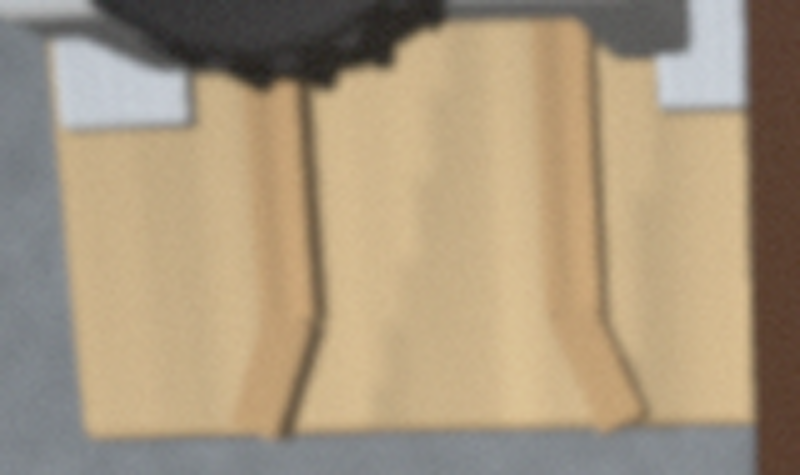

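```bash
cat > m.py <<'E'
from h import *
c=viewer.calibration("wrist")
f=lambda p,z:toplane(c,np.array(p,float)/5+[110,30],z)[:,:2]
Li=f([[313,318],[300,95]],24); Ri=f([[553,316],[537,95]],24); B=f([[88,437],[750,423]],16)
print("L",Li.round(1),"R",Ri.round(1),"B",B.round(1), "corner to left edge", f([[62,130]],16).round(1))
print("gap",np.linalg.norm(Li[0]-Ri[0]))
a=lambda v:np.degrees(np.arctan2(v[1],v[0]))
print("heads",a(Li[1]-Li[0]),a(Ri[1]-Ri[0]),a(B[1]-B[0])+90)
print("kink mid",(Li[0]+Ri[0])/2)
h=np.radians(175.2);ex=np.array([np.cos(h),np.sin(h)]);ey=np.array([-ex[1],ex[0]])
print("origin est from kink",(Li[0]+Ri[0])/2+20*ex, "from corner",B[0]+38*ex-65*ey)
# blank in hand: edges
s=bot.observe(); im=cv2.imread("pics/w2.png"); hsv=cv2.cvtColor(im,cv2.COLOR_BGR2HSV)
m=((hsv[...,0]<15)&(hsv[...,1]>90)&(hsv[...,2]<140)).astype(np.uint8)[:290]
for r in (5,100,200,285):
    x=np.flatnonzero(m[r,200:420])+200; w=toplane(c,[[x[0]-.5,r],[x[-1]+.5,r]],s['position'][2]-3+12)
    print(r,x[0],x[-1],w[:,:2].round(1).tolist(),w[:,:2].mean(0).round(1))
E
python3 m.py
```

```text
L [[ 585.2 -171.1]
 [ 550.3 -167.6]] R [[ 589.2 -131. ]
 [ 554.7 -128.9]] B [[ 599.4 -216.8]
 [ 609.1 -101.6]] corner to left edge [[ 549.1 -211.9]]
gap 40.31475698278322
heads 174.26468435170952 176.48034925769014 175.16501730389024
kink mid [ 587.15989388 -151.03894348]
origin est from kink [ 567.23003669 -149.36538662] from corner [ 566.96359734 -148.86308415]
5 260 371 [[583.3, -69.4], [586.3, -35.4]] [584.8 -52.4]
100 261 368 [[611.3, -72.3], [614.3, -38.0]] [612.8 -55.2]
200 265 365 [[643.6, -74.9], [646.6, -40.8]] [645.1 -57.9]
285 268 362 [[674.5, -77.6], [677.5, -43.5]] [676.  -60.6]
```

Emit:
send_rows:
  moves: "0 0 -0.3 0 0 33.8 255;0 0 0 0 0 33.8 255;0 0 0 0 0 33.8 255;0 0 0 0 0 33.8 255;0 0 0 0 0 33.8 255"

```text
clock: 4.62
position: [692.6, -60.3, 58.3]
tcp_rot: [0.0, 0.04, 0.999, -0.0]
wrist_force: [1.1, 0.5, -1.0]
finger_gap: 34.8
grasp_force: 40.2
```

Emit:
send_rows:
  moves: "0 0 0 -2.1 -19.4 0 255;0 0 0 -2.1 -19.4 0 255;0 0 0 -2.1 -19.4 0 255;0 0 0 -2.1 -19.4 0 255;0 0 0 -2 -19.4 0 255"

```text
clock: 5.03
position: [695.7, -158.6, 59.5]
tcp_rot: [0.0, 0.04, 0.999, -0.0]
wrist_force: [-0.2, 0.1, -0.4]
finger_gap: 34.5
grasp_force: 40.2
```

Emit:
send_rows:
  moves: "0 0 0 0 0 0 255;0 0 0 0 0 8 255;0 0 0 0 0 0 255"

```text
clock: 5.28
position: [695.0, -157.6, 49.8]
tcp_rot: [-0.001, 0.04, 0.999, 0.0]
wrist_force: [-0.1, 1.0, -1.1]
finger_gap: 34.8
grasp_force: 40.3
```

```bash
python3 - <<'E'
from h import *
togo([694.7,-158.8,21],175.2)
c=viewer.calibration("wrist"); im=viewer.snapshot("wrist")
im=np.ascontiguousarray(im[:,:,::-1])
cv2.imwrite("pics/w3.png",im)
np.save("c3.npy",c,allow_pickle=True)
cv2.imwrite("pics/w3c.png",cv2.resize(im[0:250,150:490],None,fx=2.35,fy=2.35,interpolation=cv2.INTER_CUBIC))
E
```

```text
t 5.28 pos [ 695.  -157.6   49.8] head 175.45 zaxis [-1.6e-03  8.0e-04 -1.0e+00] shift [ 0.2 -1.3 28.8] turn 0.25 F [-0.1  1.  -1.1] gap 34.8
```

View pics/w3c.png

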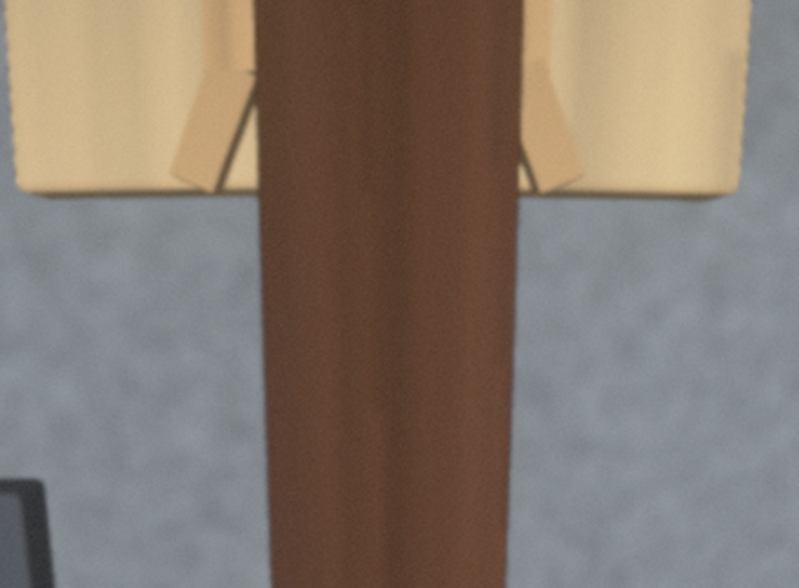

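```bash
python3 - <<'E'
from h import *
c=np.load("c3.npy",allow_pickle=True).item()
f=lambda p,z:toplane(c,np.array(p,float)/2.35+[150,0],z)[:,:2]
h=np.radians(175.2);ex=np.array([np.cos(h),np.sin(h)]);ey=np.array([-ex[1],ex[0]]);o=np.array([567.1,-149.1])
J=lambda p:np.c_[(p-o)@ex,(p-o)@ey].round(1).tolist()
print("base corners jig",J(f([[20,190],[738,188]],16)))
print("base side edges top row",J(f([[7,60],[748,60]],16)))
print("flare ends outer z24",J(f([[172,172],[580,175]],24)), "inner",J(f([[212,190],[540,190]],24)))
im=cv2.imread("pics/w3.png"); hsv=cv2.cvtColor(im,cv2.COLOR_BGR2HSV)
m=((hsv[...,0]<15)&(hsv[...,1]>90)&(hsv[...,2]<140))
L=[]
for r in (100,150,200,250,290):
    x=np.flatnonzero(m[r,220:420])+220; w=toplane(c,[[x[0]-.5,r],[x[-1]+.5,r]],56.8)[:,:2]; j=J(w); L.append(w.mean(0)); print(r,x[0],x[-1],j, np.mean(j,0))
d=L[0]-L[-1]; print("blank head",np.degrees(np.arctan2(d[1],d[0])))
E
```

```text
base corners jig [[-37.4, 65.1], [-36.8, -63.4]]
base side edges top row [[-15.5, 65.9], [-15.2, -63.5]]
flare ends outer z24 [[-35.8, 35.7], [-36.1, -33.2]] inner [[-38.8, 29.0], [-38.7, -26.5]]
100 262 368 [[-48.0, 16.6], [-47.9, -18.0]] [-47.95  -0.7 ]
150 263 366 [[-64.0, 16.7], [-63.9, -17.9]] [-63.95  -0.6 ]
200 265 365 [[-80.9, 16.5], [-80.8, -18.2]] [-80.85  -0.85]
250 267 363 [[-98.9, 16.4], [-98.8, -18.2]] [-98.85  -0.9 ]
290 268 362 [[-114.3, 16.5], [-114.2, -18.4]] [-114.25   -0.95]
blank head 175.39843974675236
```

Emit:
send_rows:
  moves: "0 0 0 0 -1.7 8 255;0 0 0 0 0 8 255;0 0 0 0 0 6 255;0 0 0 0 0 3 255;0 0 0 0 0 0 255"

```text
clock: 5.75
position: [694.9, -159.8, 25.0]
tcp_rot: [-0.001, 0.039, 0.999, 0.0]
wrist_force: [0.7, -0.6, -0.4]
finger_gap: 34.5
grasp_force: 40.3
```

Emit:
send_rows:
  moves: "0 0 0 0 0 1.5 255;0 0 0 0 0 1 255;0 0 0 0 0 0 255;0 0 0 0 0 0 255"

```text
clock: 6.08
position: [695.6, -160.3, 24.0]
tcp_rot: [0.0, 0.039, 0.999, -0.0]
wrist_force: [-0.4, 0.4, -1.6]
finger_gap: 34.2
grasp_force: 40.3
```

Emit:
send_rows:
  moves: "0 0 0 0 0 1 255;0 0 0 0 0 0 255;0 0 0 0 0 0 255"

```text
clock: 6.33
position: [695.5, -160.2, 22.8]
tcp_rot: [0.0, 0.039, 0.999, 0.0]
wrist_force: [-0.1, 0.1, -0.8]
finger_gap: 34.4
grasp_force: 40.3
```

Emit:
send_rows:
  moves: "0 0 0 0 0 1 255;0 0 0 0 0 0 255;0 0 0 0 0 0 255"

```text
clock: 6.58
position: [695.4, -160.2, 21.7]
tcp_rot: [-0.0, 0.039, 0.999, 0.0]
wrist_force: [0.7, -1.0, -0.1]
finger_gap: 34.9
grasp_force: 40.3
```

Emit:
send_rows:
  moves: "0 0 0 0 0 1 255;0 0 0 0 0 0 255;0 0 0 0 0 0 255"

```text
clock: 6.83
position: [695.5, -160.2, 20.7]
tcp_rot: [-0.0, 0.039, 0.999, -0.0]
wrist_force: [-0.9, -0.6, 0.6]
finger_gap: 34.5
grasp_force: 40.3
```

Emit:
send_rows:
  moves: "0 0 0 0 0 0.7 255;0 0 0 0 0 0 255;0 0 0 0 0 0 255"

```text
clock: 7.08
position: [695.5, -160.3, 20.2]
tcp_rot: [0.0, 0.039, 0.999, -0.0]
wrist_force: [0.6, 0.1, 0.7]
finger_gap: 34.3
grasp_force: 40.4
```

Emit:
send_rows:
  moves: "0 0 0 0 0 0.7 255;0 0 0 0 0 0 255;0 0 0 0 0 0 255"

```text
clock: 7.33
position: [695.6, -160.2, 19.5]
tcp_rot: [0.0, 0.039, 0.999, -0.0]
wrist_force: [-0.0, -0.2, 2.2]
finger_gap: 34.6
grasp_force: 40.4
```

```bash
python3 - <<'E'
from h import *
togo([632,-154,20],175.4)
c=viewer.calibration("side"); im=viewer.snapshot("side")[:,:,::-1]
u=proj(c,[620,-155,40])[0]; print(u)
x,y=int(u[0]),int(u[1])
cv2.imwrite("pics/s4.png",cv2.resize(im[y-60:y+60,x-80:x+80],None,fx=5,fy=5,interpolation=cv2.INTER_CUBIC))
E
```

```text
t 7.33 pos [ 695.6 -160.2   19.5] head 175.51 zaxis [ 3.e-04 -1.e-04 -1.e+00] shift [63.9  1.2 -0.5] turn 0.11 F [-0.  -0.2  2.2] gap 34.6
[389.10389288 300.25024695]
```

View pics/s4.png

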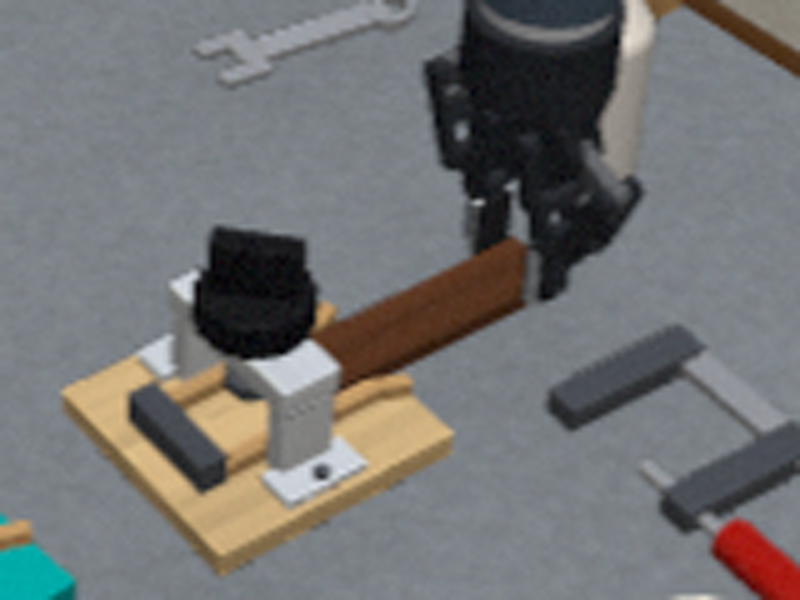

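Emit:
send_rows:
  moves: "0 0 0 3 0 0 255;0 0 0 4 0 0 255;0 0 0 4 0 0 255;0 0 0 4 0 0 255;0 0 0 0 0 0 255"
  force: 20

```text
clock: 7.8
position: [679.5, -158.9, 19.6]
tcp_rot: [-0.0, 0.039, 0.999, 0.0]
wrist_force: [-1.8, -0.4, 2.8]
finger_gap: 34.7
grasp_force: 40.5
```

Emit:
send_rows:
  moves: "0 0 0 4 0 0 255;0 0 0 4 0 0 255;0 0 0 4 0 0 255;0 0 0 4 0 0 255;0 0 0 0 0 0 255"

```text
clock: 8.22
position: [663.7, -157.7, 19.6]
tcp_rot: [-0.0, 0.039, 0.999, -0.0]
wrist_force: [-2.2, -0.3, 2.1]
finger_gap: 34.4
grasp_force: 40.6
```

Emit:
send_rows:
  moves: "0 0 0 4 0 0 255;0 0 0 4 0 0 255;0 0 0 4 0 0 255;0 0 0 4 0 0 255;0 0 0 0 0 0 255"

```text
clock: 8.63
position: [648.0, -156.6, 19.8]
tcp_rot: [0.0, 0.039, 0.999, -0.0]
wrist_force: [0.9, -0.2, 4.2]
finger_gap: 34.3
grasp_force: 40.8
```

Emit:
send_rows:
  moves: "0 0 0 3 0 0 255;0 0 0 3 0 0 255;0 0 0 2 0 0 255;0 0 0 2 0 0 255;0 0 0 0 0 0 255"

```text
clock: 9.05
position: [638.8, -155.9, 20.1]
tcp_rot: [0.001, 0.039, 0.999, -0.0]
wrist_force: [3.6, 0.1, 7.1]
finger_gap: 34.7
grasp_force: 41.0
```

Emit:
send_rows:
  moves: "0 0 0 1 0 0 255;0 0 0 1 0 0 255;0 0 0 0 0 0 255"

```text
clock: 9.3
position: [637.2, -155.8, 20.2]
tcp_rot: [0.001, 0.039, 0.999, -0.0]
wrist_force: [3.2, 0.0, 7.6]
finger_gap: 34.9
grasp_force: 41.0
```

Emit:
send_rows:
  moves: "0 0 0 1 0 0 255;0 0 0 0 0 0 255;0 0 0 0 0 0 255"

```text
clock: 9.55
position: [636.3, -155.7, 20.2]
tcp_rot: [0.001, 0.039, 0.999, -0.0]
wrist_force: [3.3, 0.0, 7.0]
finger_gap: 34.3
grasp_force: 41.0
```

Emit:
send_rows:
  moves: "0 0 0 1 0 0 255;0 0 0 0 0 0 255;0 0 0 0 0 0 255"

```text
clock: 9.8
position: [635.3, -155.7, 20.2]
tcp_rot: [0.001, 0.039, 0.999, -0.0]
wrist_force: [3.6, -0.8, 7.4]
finger_gap: 34.8
grasp_force: 41.0
```

Emit:
send_rows:
  moves: "0 0 0 0 0 -0.7 255;0 0 0 0.8 0 0 255;0 0 0 0 0 0 255"

```text
clock: 10.05
position: [633.9, -155.4, 20.4]
tcp_rot: [0.0, 0.039, 0.999, -0.0]
wrist_force: [3.0, -0.5, 5.1]
finger_gap: 34.4
grasp_force: 40.9
```

Emit:
send_rows:
  moves: "0 0 0 0.8 0 0 255;0 0 0 0 0 0 255;0 0 0 0 0 0 255"

```text
clock: 10.3
position: [633.2, -155.4, 20.4]
tcp_rot: [0.0, 0.039, 0.999, -0.0]
wrist_force: [3.3, -0.0, 6.8]
finger_gap: 34.8
grasp_force: 40.9
```

Emit:
send_rows:
  moves: "0 0 0 0.8 0 0 255;0 0 0 0 0 0 255;0 0 0 0 0 0 255"

```text
clock: 10.55
position: [632.5, -155.4, 20.4]
tcp_rot: [0.001, 0.039, 0.999, -0.0]
wrist_force: [3.2, -1.1, 5.5]
finger_gap: 34.5
grasp_force: 40.9
```

Emit:
send_rows:
  moves: "0 0 0 0.8 0 0 255;0 0 0 0 0 0 255;0 0 0 0 0 0 255"

```text
clock: 10.8
position: [631.7, -155.3, 20.5]
tcp_rot: [0.001, 0.039, 0.999, -0.0]
wrist_force: [3.4, -0.4, 6.7]
finger_gap: 34.6
grasp_force: 40.9
```

Emit:
send_rows:
  moves: "0 0 0 0.8 0 0 255;0 0 0 0 0 0 255;0 0 0 0 0 0 255"

```text
clock: 11.05
position: [631.0, -155.2, 20.5]
tcp_rot: [0.001, 0.039, 0.999, -0.0]
wrist_force: [2.5, 0.1, 7.5]
finger_gap: 34.4
grasp_force: 40.9
```

Emit:
send_rows:
  moves: "0 0 0 0.8 0 0 255;0 0 0 0 0 0 255;0 0 0 0 0 0 255"

```text
clock: 11.3
position: [630.8, -155.3, 20.5]
tcp_rot: [0.001, 0.039, 0.999, -0.0]
wrist_force: [6.5, -0.4, 5.4]
finger_gap: 34.5
grasp_force: 40.7
```

Emit:
send_rows:
  moves: "0 0 0 0.8 0 0 255;0 0 0 0 0 0 255;0 0 0 0 0 0 255"

```text
clock: 11.55
position: [630.8, -155.4, 20.6]
tcp_rot: [0.002, 0.039, 0.999, -0.0]
wrist_force: [9.9, -1.0, 3.1]
finger_gap: 35.2
grasp_force: 40.5
```

Emit:
send_rows:
  moves: "0 0 0 -0.6 0 0 255;0 0 0 0 0 0 90;0 0 0 0 0 0 90;0 0 0 0 0 0 90;0 0 0 0 0 0 90"

```text
clock: 11.97
position: [628.9, -154.9, 19.5]
tcp_rot: [-0.001, 0.039, 0.999, 0.0]
wrist_force: [0.3, -0.1, 0.8]
finger_gap: 54.8
grasp_force: 0.0
```

Emit:
send_rows:
  moves: "0 0 0 0 0 -5 90;0 0 0 0 0 -15 90;0 0 0 0 0 -30 90;0 0 0 0 0 -35 90;0 0 0 0 0 -35 90"

```text
clock: 12.38
position: [629.0, -154.8, 141.2]
tcp_rot: [-0.001, 0.039, 0.999, 0.0]
wrist_force: [0.9, -1.3, -0.5]
finger_gap: 55.0
grasp_force: 0.0
```

Emit:
send_rows:
  moves: "0 0 0 -10 0 -35 90;0 0 0 -10 0 -35 90;0 0 0 -10 0 -20 60;0 0 0 -10 0 0 60;0 0 0 0 0 0 60"

```text
clock: 12.8
position: [671.0, -158.4, 231.4]
tcp_rot: [0.001, 0.039, 0.999, -0.0]
wrist_force: [1.4, -0.1, -0.9]
finger_gap: 65.1
grasp_force: 0.0
```

```bash
python3 - <<'E'
from h import *
togo([532,-146,117],175.4)
c=viewer.calibration("wrist"); im=viewer.snapshot("wrist")[:,:,::-1]
np.save("c5.npy",c,allow_pickle=True); cv2.imwrite("pics/w5.png",im)
M=cv2.Rodrigues(c['rvec'])[0]; print("cam",-M.T@c['tvec'],M[2])
E
```

```text
t 12.8 pos [ 671.  -158.4  231.4] head 175.53 zaxis [ 2.7e-03 -9.0e-04 -1.0e+00] shift [139.8   1.6 114. ] turn 0.13 F [ 1.4 -0.1 -0.9] gap 65.1
cam [ 597.61763447 -153.87810625  374.55948186] [ 0.28912763 -0.02378429 -0.95699505]
```

View pics/w5.png

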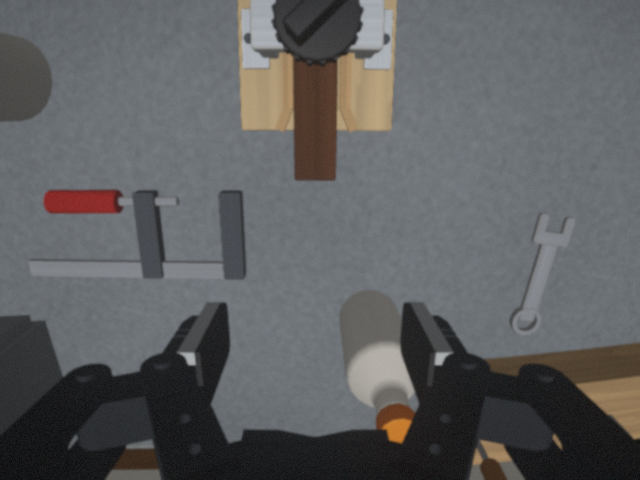

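Emit:
send_rows:
  moves: "0 0 0 28 0.3 0 60;0 0 0 28 0.3 0 60;0 0 0 28 0.3 0 60;0 0 0 28 0.3 0 60;0 0 0 27.8 0.3 0 60"

```text
clock: 13.27
position: [527.6, -145.0, 228.8]
tcp_rot: [-0.001, 0.039, 0.999, 0.0]
wrist_force: [1.4, -0.1, 0.4]
finger_gap: 65.2
grasp_force: 0.0
```

Emit:
send_rows:
  moves: "0 0 0 0 0 0 60;0 0 0 0 0 0 60"

```text
clock: 13.43
position: [528.4, -145.3, 230.0]
tcp_rot: [-0.0, 0.039, 0.999, 0.0]
wrist_force: [0.5, -0.0, 0.2]
finger_gap: 65.5
grasp_force: 0.0
```

```bash
python3 - <<'E'
from h import *
h=np.radians(175.4);ex=np.array([np.cos(h),np.sin(h)]);ey=np.array([-ex[1],ex[0]]);o=np.array([567.1,-149.6])
J=lambda p:np.c_[(p-o)@ex,(p-o)@ey].round(1).tolist()
c5=np.load("c5.npy",allow_pickle=True).item()
print("base edge",J(toplane(c5,[[242,130],[392,130]],16)[:,:2]),"tail",J(toplane(c5,[[295.5,180],[335.5,180]],28)[:,:2]), "blank at -45", J(toplane(c5,[[293.5,125],[337,125]],28)[:,:2]))
togo([532,-146,103],175.4); print(bot.observe()['joint_positions'].round(3), bot.observe()['torque'].round(3))
c=viewer.calibration("wrist"); im=viewer.snapshot("wrist")[:,:,::-1]
np.save("c6.npy",c,allow_pickle=True); cv2.imwrite("pics/w6.png",im)
u=proj(c,[532,-146,110])[0].astype(int); print(u)
x0,y0=max(u[0]-80,0),max(u[1]-60,0)
print(x0,y0); cv2.imwrite("pics/w6c.png",cv2.resize(im[y0:y0+120,x0:x0+160],None,fx=5,fy=5,interpolation=cv2.INTER_CUBIC))
E
```

```text
base edge [[-37.8, 65.1], [-37.6, -64.8]] tail [[-79.7, 18.6], [-79.6, -15.9]] blank at -45 [[-33.7, 19.8], [-33.7, -16.5]]
t 13.43 pos [ 528.4 -145.3  230. ] head 175.47 zaxis [-7.e-04  3.e-04 -1.e+00] shift [ -3.8  -0.4 127. ] turn 0.07 F [ 0.5 -0.   0.2] gap 65.5
[-0.422  0.256  0.015  1.33  -0.    -0.343] [-0.039 -0.031  0.017]
[316 239]
236 179
```

View pics/w6c.png

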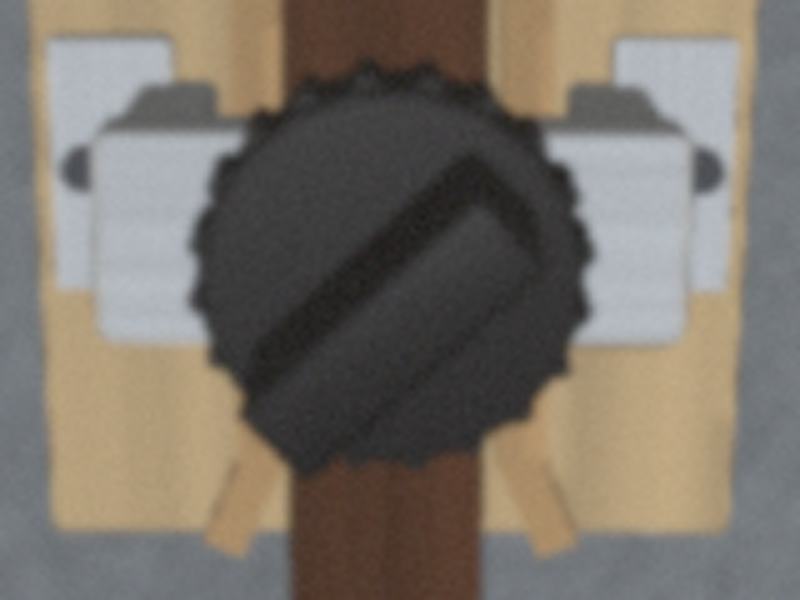

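```bash
python3 - <<'E'
from h import *
c=np.load("c6.npy",allow_pickle=True).item()
p=toplane(c,np.array([[245,410],[305,470],[545,260],[480,205]])/5+[236,179],127)[:,:2]
print(p.round(1),p.mean(0)); 
for a,b in((0,3),(1,2)): d=p[b]-p[a]; print(np.linalg.norm(d),np.degrees(np.arctan2(d[1],d[0])))
print(np.linalg.norm(p[0]-p[1]))
q=toplane(c,np.array([[392,265]])/5.+[236,179],98)[:,:2]; print("disc",q)
M=np.linalg.norm; m=p.mean(0); togo([m[0],m[1],104],0)
E
```

```text
[[ 540.  -167. ]
 [ 548.9 -160. ]
 [ 523.1 -127. ]
 [ 515.2 -134.8]] [ 531.82212569 -147.19166416]
40.65840777463794 127.57935181546569
41.920580660250174 128.14578292579387
11.31419935518834
disc [[ 530.00061718 -147.06822658]]
t 13.48 pos [ 529.5 -145.6  229.9] head 175.49 zaxis [-3.e-04  1.e-04 -1.e+00] shift [ -2.5  -1.4 125.9] turn 175.49 F [ 0.6 -0.2  0.6] gap 65.6
```

Emit:
send_rows:
  moves: "0 0 0 -2.2 -1.2 0 60;0 0 -7 0 0 0 60;0 0 -7 0 0 0 60;0 0 -7 0 0 0 60;0 0 -7 0 0 0 60"

```text
clock: 13.9
position: [533.3, -147.3, 229.2]
tcp_rot: [-0.0, -0.207, 0.978, 0.0]
wrist_force: [0.5, -0.3, -0.1]
finger_gap: 65.3
grasp_force: 0.0
```

Emit:
send_rows:
  moves: "0 0 -7 0 0 0 60;0 0 -7 0 0 0 60;0 0 -7 0 0 0 60;0 0 -7 0 0 0 60;0 0 -7 0 0 0 60"

```text
clock: 14.32
position: [533.3, -147.3, 229.2]
tcp_rot: [-0.0, -0.492, 0.871, 0.0]
wrist_force: [0.9, -0.1, -0.5]
finger_gap: 65.3
grasp_force: 0.0
```

Emit:
send_rows:
  moves: "0 0 -7 0 0 0 60;0 0 -7 0 0 0 60;0 0 -7 0 0 0 60;0 0 -7 0 0 0 60;0 0 -7 0 0 0 60"

```text
clock: 14.73
position: [533.3, -147.3, 229.2]
tcp_rot: [0.0, 0.731, -0.683, -0.001]
wrist_force: [0.3, 0.2, 0.4]
finger_gap: 65.3
grasp_force: 0.0
```

Emit:
send_rows:
  moves: "0 0 -7 0 0 0 60;0 0 -7 0 0 0 60;0 0 -7 0 0 0 60;0 0 -7 0 0 0 60;0 0 0 0 0 0 60"

```text
clock: 15.15
position: [533.2, -147.3, 229.2]
tcp_rot: [0.0, 0.874, -0.486, -0.001]
wrist_force: [0.1, 0.3, -0.1]
finger_gap: 65.1
grasp_force: 0.0
```

```bash
python3 - <<'E'
from h import *
togo([531.5,-147,104],-52.1); print(bot.observe()['joint_positions'].round(3), bot.observe()['torque'].round(3))
E
```

```text
t 15.15 pos [ 533.2 -147.3  229.2] head -58.14 zaxis [-1.e-03  4.e-04 -1.e+00] shift [ -1.    1.2 125.2] turn -6.04 F [ 0.1  0.3 -0.1] gap 65.1
[-0.421  0.265  0.026  1.332 -0.    -2.548] [-0.007  0.02  -0.   ]
```

Emit:
send_rows:
  moves: "0 0 -6 -1 1.2 20 60;0 0 0 0 0 30 60;0 0 0 0 0 30 60;0 0 0 0 0 25 60;0 0 0 0 0 12 60"

```text
clock: 15.57
position: [530.0, -146.4, 109.3]
tcp_rot: [0.0, 0.896, -0.444, -0.002]
wrist_force: [-0.4, 0.1, -0.3]
finger_gap: 65.3
grasp_force: 0.0
```

Emit:
send_rows:
  moves: "0 0 0 0 0 8 60;0 0 0 0 0 0 60;0 0 0 0 0 0 60"

```text
clock: 15.82
position: [531.3, -147.0, 105.1]
tcp_rot: [0.0, 0.897, -0.443, -0.0]
wrist_force: [0.9, -0.2, 0.2]
finger_gap: 65.1
grasp_force: 0.0
```

Emit:
send_rows:
  moves: "0 0 0 0 0 0 255;0 0 0 0 0 0 255;0 0 0 0 0 0 255;0 0 0 0 0 0 255;0 0 0 0 0 0 255"
  force: 80

```text
clock: 16.23
position: [531.8, -146.6, 106.1]
tcp_rot: [-0.001, 0.897, -0.442, 0.001]
wrist_force: [2.9, 3.4, 3.7]
finger_gap: 12.1
grasp_force: 79.9
```

Emit:
send_rows:
  moves: "0 0 0 0 0 0 255;0 0 0 0 0 0 255;0 0 0 0 0 0 255;0 0 0 0 0 0 255"

```text
clock: 16.57
position: [531.8, -146.6, 106.0]
tcp_rot: [-0.001, 0.897, -0.442, 0.001]
wrist_force: [2.4, 3.4, 6.6]
finger_gap: 12.1
grasp_force: 80.3
```

```bash
python3 - <<'E'
from h import *
togo([531.5,-147,104],-52.1); print(bot.observe()['joint_positions'].round(3), bot.observe()['torque'].round(3))
E
```

```text
t 16.57 pos [ 531.8 -146.6  106. ] head -52.46 zaxis [ 2.6e-03  1.0e-04 -1.0e+00] shift [0.1 0.5 2. ] turn -0.36 F [2.4 3.4 6.6] gap 12.1
[-4.220e-01  3.260e-01 -2.120e-01  1.030e+00  1.000e-03 -2.648e+00] [ 0.733 -0.53   0.048]
```

Emit:
send_rows:
  moves: "0 0 4 0 0 0 255;0 0 7 0 0 0 255;0 0 7 0 0 0 255;0 0 7 0 0 0 255;0 0 7 0 0 0 255"

```text
clock: 16.98
position: [531.6, -146.6, 106.0]
tcp_rot: [-0.001, 0.738, -0.674, 0.001]
wrist_force: [1.7, 3.3, 6.4]
finger_gap: 12.2
grasp_force: 80.4
```

```bash
cat > q.py <<'E'
from h import *
togo([531.5,-147,104],-52.1); s=bot.observe(); print(s['joint_positions'].round(3)[-1], s['torque'].round(3),s['effort'][-1].round(3), round(s['grasp_force'],1), 'turned',round(np.degrees(s['joint_positions'][5]+2.648),1))
E
python3 q.py
```

```text
t 16.98 pos [ 531.6 -146.6  106. ] head -84.8 zaxis [ 2.3e-03  2.0e-04 -1.0e+00] shift [0.4 0.2 2. ] turn -32.7 F [1.7 3.3 6.4] gap 12.2
-2.083 [ 0.842 -0.271  0.192] -2.234 80.4 turned 32.3
```

Emit:
send_rows:
  moves: "0 0 7 0 0 0 255;0 0 7 0 0 0 255;0 0 7 0 0 0 255;0 0 7 0 0 0 255;0 0 7 0 0 0 255"

```text
clock: 17.4
position: [531.5, -146.4, 106.1]
tcp_rot: [0.001, -0.502, 0.865, -0.0]
wrist_force: [1.4, 4.8, 8.0]
finger_gap: 11.9
grasp_force: 80.5
```

Emit:
send_rows:
  moves: "0 0 7 0 0 0 255;0 0 7 0 0 0 255;0 0 7 0 0 0 255;0 0 7 0 0 0 255;0 0 7 0 0 0 255"

```text
clock: 17.82
position: [531.5, -146.2, 106.0]
tcp_rot: [0.001, -0.218, 0.976, 0.0]
wrist_force: [1.2, 4.7, 7.4]
finger_gap: 12.5
grasp_force: 80.5
```

```bash
python3 q.py
```

```text
t 17.82 pos [ 531.5 -146.2  106. ] head -154.78 zaxis [ 0.0022  0.001  -1.    ] shift [ 0.4 -0.7  2. ] turn -102.68 F [1.2 4.7 7.4] gap 12.5
-0.862 [ 1.22  -0.329  0.184] -2.232 80.5 turned 102.3
```

Emit:
send_rows:
  moves: "0 0 6 0 0 0 255;0 0 6 0 0 0 255;0 0 6 0 0 0 255"

```text
clock: 18.07
position: [531.6, -146.1, 106.0]
tcp_rot: [0.001, -0.063, 0.998, 0.0]
wrist_force: [2.5, 6.5, 7.9]
finger_gap: 12.4
grasp_force: 80.4
```

```bash
python3 q.py
```

```text
t 18.07 pos [ 531.6 -146.1  106. ] head -172.73 zaxis [ 0.0024  0.0011 -1.    ] shift [ 0.2 -0.9  2. ] turn -120.63 F [2.5 6.5 7.9] gap 12.4
-0.548 [ 1.394 -0.44   0.197] -1.88 80.4 turned 120.3
```

Emit:
send_rows:
  moves: "0 0 5 0 0 0 255;0 0 5 0 0 0 255"

```text
clock: 18.23
position: [531.7, -146.1, 106.1]
tcp_rot: [0.001, 0.023, 1.0, 0.001]
wrist_force: [2.1, 6.0, 7.6]
finger_gap: 12.5
grasp_force: 80.4
```

```bash
python3 q.py
```

```text
t 18.23 pos [ 531.7 -146.1  106.1] head 177.31 zaxis [ 0.0025  0.0012 -1.    ] shift [ 0.2 -0.9  2.1] turn -130.59 F [2.1 6.  7.6] gap 12.5
-0.375 [ 1.314 -0.475  0.13 ] -1.467 80.4 turned 130.3
```

Emit:
send_rows:
  moves: "0 0 5 0 0 0 255;0 0 5 0 0 0 255"

```text
clock: 18.4
position: [531.8, -146.1, 106.1]
tcp_rot: [0.001, 0.11, 0.994, 0.001]
wrist_force: [3.1, 5.7, 7.6]
finger_gap: 12.2
grasp_force: 80.4
```

```bash
python3 q.py
```

```text
t 18.4 pos [ 531.8 -146.1  106.1] head 167.32 zaxis [ 0.0027  0.0012 -1.    ] shift [ 0.1 -0.9  2.1] turn -140.58 F [3.1 5.7 7.6] gap 12.2
-0.2 [ 1.403 -0.508  0.187] -1.519 80.4 turned 140.2
```

Emit:
send_rows:
  moves: "0 0 5 0 0 0 255;0 0 5 0 0 0 255"

```text
clock: 18.57
position: [531.8, -146.1, 106.1]
tcp_rot: [0.001, 0.197, 0.98, 0.001]
wrist_force: [3.4, 6.5, 6.5]
finger_gap: 12.5
grasp_force: 80.4
```

```bash
python3 q.py
```

```text
t 18.57 pos [ 531.8 -146.1  106.1] head 157.32 zaxis [ 0.0027  0.0013 -1.    ] shift [-0.1 -1.   2.1] turn -150.58 F [3.4 6.5 6.5] gap 12.5
-0.026 [ 1.384 -0.619  0.213] -1.51 80.4 turned 150.2
```

Emit:
send_rows:
  moves: "0 0 5 0 0 0 255;0 0 5 0 0 0 255"

```text
clock: 18.73
position: [531.9, -146.1, 106.1]
tcp_rot: [0.001, 0.281, 0.96, 0.001]
wrist_force: [2.6, 6.5, 6.6]
finger_gap: 12.1
grasp_force: 80.4
```

```bash
python3 q.py
```

```text
t 18.73 pos [ 531.9 -146.1  106.1] head 147.33 zaxis [ 0.0029  0.0012 -1.    ] shift [-0.2 -1.   2.1] turn -160.57 F [2.6 6.5 6.6] gap 12.1
0.149 [ 1.421 -0.647  0.221] -1.499 80.4 turned 160.2
```

Emit:
send_rows:
  moves: "0 0 5 0 0 0 255;0 0 5 0 0 0 255"

```text
clock: 18.9
position: [532.0, -145.8, 106.1]
tcp_rot: [0.001, 0.363, 0.932, 0.001]
wrist_force: [4.0, 8.6, 6.6]
finger_gap: 12.2
grasp_force: 82.2
```

```bash
python3 q.py
```

```text
t 18.9 pos [ 532.  -145.8  106.1] head 137.38 zaxis [ 0.0032  0.0017 -1.    ] shift [-0.4 -1.2  2.1] turn -170.52 F [4.  8.6 6.6] gap 12.2
0.323 [ 1.658 -0.919  1.118] -0.628 82.2 turned 170.2
```

Emit:
send_rows:
  moves: "0 0 0 0 0 0 255"

```text
clock: 18.98
position: [532.0, -145.9, 106.1]
tcp_rot: [0.001, 0.364, 0.931, 0.001]
wrist_force: [3.6, 6.5, 6.8]
finger_gap: 12.4
grasp_force: 80.9
```

```bash
python3 q.py
```

```text
t 18.98 pos [ 532.  -145.9  106.1] head 137.33 zaxis [ 0.0031  0.0014 -1.    ] shift [-0.4 -1.2  2.1] turn -170.57 F [3.6 6.5 6.8] gap 12.4
0.324 [ 1.437 -0.832  0.827] 2.335 80.9 turned 170.3
```

Emit:
send_rows:
  moves: "0 0 3 0 0 0 255;0 0 0 0 0 0 255"

```text
clock: 19.15
position: [532.1, -145.8, 106.1]
tcp_rot: [0.001, 0.387, 0.922, 0.001]
wrist_force: [4.7, 6.7, 7.0]
finger_gap: 12.4
grasp_force: 82.0
```

```bash
python3 q.py
```

```text
t 19.15 pos [ 532.1 -145.8  106.1] head 134.5 zaxis [ 0.0033  0.0014 -1.    ] shift [-0.4 -1.3  2.1] turn -173.4 F [4.7 6.7 7. ] gap 12.4
0.373 [ 1.443 -0.861  1.069] 1.833 82.0 turned 173.1
```

Emit:
send_rows:
  moves: "0 0 3 0 0 0 255;0 0 0 0 0 0 255"

```text
clock: 19.32
position: [532.2, -145.8, 106.1]
tcp_rot: [0.001, 0.411, 0.912, 0.001]
wrist_force: [5.3, 7.2, 5.0]
finger_gap: 12.5
grasp_force: 84.1
```

```bash
python3 q.py
```

```text
t 19.32 pos [ 532.2 -145.8  106.1] head 131.52 zaxis [ 0.0034  0.0015 -1.    ] shift [-0.5 -1.3  2.1] turn -176.38 F [5.3 7.2 5. ] gap 12.5
0.425 [ 1.379 -0.969  1.326] 2.079 84.1 turned 176.1
```

Emit:
send_rows:
  moves: "0 0 0 0 0 0 255;0 0 0 0 0 0 255;0 0 0 0 0 0 255;0 0 0 0 0 0 255"

```text
clock: 19.65
position: [532.0, -146.2, 106.1]
tcp_rot: [0.001, 0.41, 0.912, 0.001]
wrist_force: [4.3, 6.1, 7.1]
finger_gap: 12.1
grasp_force: 80.4
```

```bash
python3 q.py
```

```text
t 19.65 pos [ 532.  -146.2  106.1] head 131.56 zaxis [ 0.0031  0.0011 -1.    ] shift [-0.3 -0.9  2.1] turn -176.34 F [4.3 6.1 7.1] gap 12.1
0.424 [ 1.558 -0.874  0.211] 0.109 80.4 turned 176.0
```

Emit:
send_rows:
  moves: "0 0 2 0 0 0 255;0 0 2 0 0 0 255;0 0 2 0 0 0 255;0 0 2 0 0 0 255;0 0 0 0 0 0 255"

```text
clock: 20.07
position: [532.0, -146.3, 106.1]
tcp_rot: [0.001, 0.474, 0.881, 0.001]
wrist_force: [4.2, 5.6, 5.3]
finger_gap: 12.7
grasp_force: 80.2
```

```bash
python3 q.py
```

```text
t 20.07 pos [ 532.  -146.3  106.1] head 123.42 zaxis [ 0.0031  0.0011 -1.    ] shift [-0.3 -0.8  2.1] turn 175.52 F [4.2 5.6 5.3] gap 12.7
0.566 [ 1.329 -0.827 -0.024] 0.51 80.2 turned 184.1
```

Emit:
send_rows:
  moves: "0 0 0 0 0 0 255;0 0 0 0 0 0 255;0 0 0 0 0 0 255"

```text
clock: 20.32
position: [532.0, -146.3, 106.1]
tcp_rot: [0.001, 0.473, 0.881, 0.001]
wrist_force: [4.3, 5.9, 6.8]
finger_gap: 12.2
grasp_force: 80.3
```

```bash
python3 q.py
```

```text
t 20.32 pos [ 532.  -146.3  106.1] head 123.54 zaxis [ 0.0031  0.001  -1.    ] shift [-0.3 -0.8  2.1] turn 175.64 F [4.3 5.9 6.8] gap 12.2
0.564 [ 1.356 -0.813 -0.065] -0.087 80.3 turned 184.0
```

Emit:
send_rows:
  moves: "0 0 2 0 0 0 255;0 0 2 0 0 0 255;0 0 2 0 0 0 255;0 0 2 0 0 0 255;0 0 0 0 0 0 255"

```text
clock: 20.73
position: [531.9, -146.2, 106.1]
tcp_rot: [0.001, 0.534, 0.845, 0.001]
wrist_force: [2.9, 5.7, 5.8]
finger_gap: 12.0
grasp_force: 80.3
```

```bash
python3 q.py
```

```text
t 20.73 pos [ 531.9 -146.2  106.1] head 115.41 zaxis [ 0.003   0.0011 -1.    ] shift [-0.5 -0.7  2.1] turn 167.51 F [2.9 5.7 5.8] gap 12.0
0.706 [ 1.313 -0.831 -0.122] 0.463 80.3 turned 192.2
```

Emit:
send_rows:
  moves: "0 0 2 0 0 0 255;0 0 2 0 0 0 255;0 0 2 0 0 0 255;0 0 2 0 0 0 255;0 0 0 0 0 0 255"

```text
clock: 21.15
position: [532.0, -146.1, 106.0]
tcp_rot: [0.001, 0.592, 0.806, 0.001]
wrist_force: [4.3, 5.7, 6.1]
finger_gap: 12.4
grasp_force: 80.3
```

```bash
python3 q.py
```

```text
t 21.15 pos [ 532.  -146.1  106. ] head 107.44 zaxis [ 0.0031  0.0012 -1.    ] shift [-0.7 -0.7  2. ] turn 159.54 F [4.3 5.7 6.1] gap 12.4
0.845 [ 1.285 -0.852  0.074] 0.729 80.3 turned 200.1
```

Emit:
send_rows:
  moves: "0 0 2 0 0 0 255;0 0 2 0 0 0 255;0 0 2 0 0 0 255;0 0 0 0 0 0 255;0 0 0 0 0 0 255"

```text
clock: 21.57
position: [532.0, -146.1, 106.1]
tcp_rot: [0.001, 0.632, 0.775, 0.001]
wrist_force: [3.3, 5.6, 6.4]
finger_gap: 12.1
grasp_force: 80.3
```

```bash
python3 q.py
```

```text
t 21.57 pos [ 532.  -146.1  106.1] head 101.56 zaxis [ 0.0032  0.0011 -1.    ] shift [-0.7 -0.7  2.1] turn 153.66 F [3.3 5.6 6.4] gap 12.1
0.948 [ 1.258 -0.856  0.214] 0.276 80.3 turned 206.0
```

Emit:
send_rows:
  moves: "0 0 2 0 0 0 255;0 0 2 0 0 0 255;0 0 2 0 0 0 255;0 0 0 0 0 0 255;0 0 0 0 0 0 255"

```text
clock: 21.98
position: [532.2, -146.2, 106.1]
tcp_rot: [0.001, 0.672, 0.741, 0.002]
wrist_force: [3.9, 6.2, 5.5]
finger_gap: 11.7
grasp_force: 80.4
```

```bash
python3 q.py
```

```text
t 21.98 pos [ 532.2 -146.2  106.1] head 95.59 zaxis [ 0.0035  0.0011 -1.    ] shift [-0.8 -0.8  2.1] turn 147.69 F [3.9 6.2 5.5] gap 11.7
1.052 [ 1.31  -0.995  0.507] 0.603 80.4 turned 212.0
```

Emit:
send_rows:
  moves: "0 0 2 0 0 0 255;0 0 2 0 0 0 255;0 0 2 0 0 0 255;0 0 0 0 0 0 255;0 0 0 0 0 0 255"

```text
clock: 22.4
position: [532.4, -146.2, 106.1]
tcp_rot: [0.001, 0.709, 0.705, 0.002]
wrist_force: [5.8, 6.0, 4.8]
finger_gap: 12.2
grasp_force: 81.6
```

```bash
python3 q.py
```

```text
t 22.4 pos [ 532.4 -146.2  106.1] head 89.64 zaxis [ 3.8e-03  9.0e-04 -1.0e+00] shift [-0.8 -0.9  2.1] turn 141.74 F [5.8 6.  4.8] gap 12.2
1.156 [ 1.143 -1.076  1.046] 1.11 81.6 turned 218.0
```

Emit:
send_rows:
  moves: "0 0 2 0 0 0 255;0 0 2 0 0 0 255;0 0 0 0 0 0 255;0 0 0 0 0 0 255;0 0 0 0 0 0 255"

```text
clock: 22.82
position: [532.1, -146.4, 106.1]
tcp_rot: [0.001, 0.734, 0.679, 0.001]
wrist_force: [4.3, 5.5, 5.7]
finger_gap: 12.1
grasp_force: 80.7
```

```bash
python3 q.py
```

```text
t 22.82 pos [ 532.1 -146.4  106.1] head 85.55 zaxis [ 3.3e-03  8.0e-04 -1.0e+00] shift [-0.7 -0.6  2.1] turn 137.65 F [4.3 5.5 5.7] gap 12.1
1.227 [ 1.137 -0.945  0.08 ] 0.074 80.7 turned 222.0
```

Emit:
send_rows:
  moves: "0 0 3 0 0 0 255;0 0 3 0 0 0 255;0 0 3 0 0 0 255;0 0 3 0 0 0 255;0 0 3 0 0 0 255"

```text
clock: 23.23
position: [532.0, -146.4, 106.1]
tcp_rot: [0.001, 0.817, 0.576, 0.001]
wrist_force: [3.9, 4.6, 5.5]
finger_gap: 12.3
grasp_force: 80.7
```

Emit:
send_rows:
  moves: "0 0 2 0 0 0 255;0 0 2 0 0 0 255;0 0 0 0 0 0 255;0 0 0 0 0 0 255"

```text
clock: 23.57
position: [532.1, -146.3, 106.1]
tcp_rot: [0.001, 0.836, 0.548, 0.002]
wrist_force: [3.5, 5.4, 6.6]
finger_gap: 12.4
grasp_force: 80.7
```

```bash
python3 q.py
```

```text
t 23.57 pos [ 532.1 -146.3  106.1] head 66.53 zaxis [ 3.2e-03  8.0e-04 -1.0e+00] shift [-0.8 -0.3  2.1] turn 118.63 F [3.5 5.4 6.6] gap 12.4
1.559 [ 1.175 -0.919 -0.126] 0.014 80.7 turned 241.0
```

Emit:
send_rows:
  moves: "0 0 0 0 0 0 100;0 0 0 0 0 0 60;0 0 0 0 0 0 60;0 0 0 0 0 0 60;0 0 0 0 0 0 60"

```text
clock: 23.98
position: [530.7, -147.0, 104.9]
tcp_rot: [-0.0, 0.836, 0.548, -0.0]
wrist_force: [-0.5, -0.4, -0.4]
finger_gap: 65.4
grasp_force: 0.0
```

Emit:
send_rows:
  moves: "0 0 0 0 0 -10 60;0 0 0 0 0 -25 60;0 0 0 0 0 -30 60;0 0 0 0 0 -30 60;0 0 0 0 0 -30 60"

```text
clock: 24.4
position: [530.5, -146.8, 232.2]
tcp_rot: [0.0, 0.836, 0.548, 0.0]
wrist_force: [1.1, -0.3, 0.6]
finger_gap: 65.7
grasp_force: 0.0
```

Emit:
send_rows:
  moves: "0 0 0 0 0 0 60;0 0 0 0 0 0 60;0 0 0 0 0 0 60;0 0 0 0 0 0 60;0 0 0 0 0 0 60"

```text
clock: 24.82
position: [530.4, -146.8, 229.1]
tcp_rot: [-0.001, 0.836, 0.548, -0.001]
wrist_force: [0.2, 0.4, 0.2]
finger_gap: 65.2
grasp_force: 0.0
```

```bash
python3 - <<'E'
from h import *
togo([531.5,-147,104],-52.1)
c=viewer.calibration("wrist"); im=viewer.snapshot("wrist")[:,:,::-1]; cv2.imwrite("pics/w7.png",im)
# blank tail check
hsv=cv2.cvtColor(np.ascontiguousarray(im),cv2.COLOR_BGR2HSV)
m=((hsv[...,0]<15)&(hsv[...,1]>90)&(hsv[...,2]<140)).astype(np.uint8)
h=np.radians(175.4);ex=np.array([np.cos(h),np.sin(h)]);ey=np.array([-ex[1],ex[0]]);o=np.array([567.1,-149.6])
for ct in cv2.findContours(m,0,2)[0]:
    if cv2.contourArea(ct)>500:
        w=toplane(c,ct.reshape(-1,2)+0.,28)[:,:2]; j=np.c_[(w-o)@ex,(w-o)@ey]; print(j.min(0).round(1),j.max(0).round(1),cv2.minAreaRect(w.astype(np.float32)))
E
```

```text
t 24.82 pos [ 530.4 -146.8  229.1] head 66.51 zaxis [-1.7e-03  8.0e-04 -1.0e+00] shift [  0.2   1.3 125.1] turn 118.61 F [0.2 0.4 0.2] gap 65.2
[-106.8  171.7] [-84.9 232.9] ((646.3812255859375, -358.9524841308594), (61.19647979736328, 21.85186767578125), 85.52628326416016)
[-78.3 -16.4] [16.9 19.4] ((597.5191040039062, -153.62757873535156), (35.767906188964844, 95.17548370361328), 85.18585968017578)
```

```bash
python3 -c "
from cell import job_done
print(job_done())"
```

```text
the job is handed in; nothing more can be done
None
```

I handed the job in at about 25 s. The blank is against the end stop (about 6 N extra push at contact), the cap was tightened two clicks judging by the wrist torque, and the gripper has let go and lifted clear. The foot's clamping force and the verdict were not shown to me.

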